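# Park two thread spools at the top of the spool rack

## Task

On the fly-tying desk, push the orange and the violet thread spools, one after the other, up their sloped gutters in the wooden rack and over the crest, so that each lies in the dip against the end stop and does not roll back. Push each gently with the fingertips, keeping behind it so that it never shoots off or runs away down the slope: do not pick up or lift any spool. Leave the black spool at the bottom of its gutter, disturb nothing else on the desk, and finish clear of everything.

Things in the scene. Friction and masses are not known exactly. Their poses are not given: they have to be found in the camera images.
- rack: fixed wooden rack, 200 mm long, 192 wide, three gutters side by side 63 mm apart; origin at the centre of its underside, on the table; x along the gutters uphill to the end stop, y across, z up. Low lip: inner face at x = -95 mm, 6 mm thick, top 23 mm above the table. Dividing walls 3 mm thick, about 9 mm above the floor. A spool left on the slope rolls back down
- ramp: sloped floor of the gutters, part of the rack, rising 8 degrees from 15 mm above the table: origin on the floor surface at the low end (rack x = -95 mm), midway across; x up the slope along the floor, y across, z square to the floor: a spool rolling on the slope has its middle at z = 22 mm
- crest (a point): point on the crest where the slope ends, on the rack's centre line: rack x = 45 mm, 35 mm above the table. Beyond it a short dip falls 15 degrees to the end stop; a spool whose middle has passed the crest rolls on into the dip and stays there
- end_stop (a point): top middle of the end stop's face that meets the spools: a dark upright board across all gutters, face at rack x = 85 mm, 12 mm thick, top 64 mm above the table
- orange_spool: orange thread spool: white plastic end discs 44 mm across and 4 mm thick, wound with orange thread to 40 mm across between them, 55 mm long overall, about 70 g; origin at its middle, on the axle; its y axis is the axle, lying across the gutter, resting on the lip with its middle -80 mm along the rack's x and 39 mm above the table; which gutter varies
- violet_spool: violet thread spool: white plastic end discs 44 mm across and 4 mm thick, wound with violet thread to 40 mm across between them, 55 mm long overall, about 70 g; origin at its middle, on the axle; its y axis is the axle, lying across the gutter, at the low end like the orange one; which gutter varies
- black_spool: black thread spool: white plastic end discs 44 mm across and 4 mm thick, wound with black thread to 40 mm across between them, 55 mm long overall, about 70 g; origin at its middle, on the axle; its y axis is the axle, lying across the gutter, at the low end like the orange one; which gutter varies. To be left where it is
- home0 (a point): where a spool's middle is when it is parked in the left (+y of the rack) gutter: lying in the dip against the end stop (63 mm ahead of the rack's origin along the rack's x, 53 mm above the table)
- home1 (a point): where a spool's middle is when it is parked in the middle gutter: lying in the dip against the end stop (63 mm ahead of the rack's origin along the rack's x, 53 mm above the table)
- home2 (a point): where a spool's middle is when it is parked in the right (-y of the rack) gutter: lying in the dip against the end stop (63 mm ahead of the rack's origin along the rack's x, 53 mm above the table)
- green_spool: bystander: a spool like the others with green thread standing on end on the table beside the rack (its -y side), 55 mm tall; origin at its middle
- cement_jar: bystander: small amber glass jar with black cap, 36 mm across, 55 mm tall, beside the rack (its +y side); origin under its centre
- mug: bystander: white mug, 80 mm across, 95 mm tall; origin under its centre
- hook_tin: bystander: flat tin with green lid, 62 x 92 x 21 mm; origin under its centre
- dubbing_box: bystander: small yellow box with white lid, 74 x 114 x 32 mm; origin under its centre
- bodkin: bystander: pointed tool with a wooden handle, 150 mm long, lying on the table
Mind the look-alikes: they are no part of the job. There is more than one size of the orange_spool; the one meant has the size given above.

How it is judged (in metres and radians):
At the end, for the whole second after the job is handed in: The orange and the violet spool each lie at rest in the dip against the end stop (middle within 7 mm of a parked place, slower than 0.02 m/s), and the black spool is at rest within 8 mm of where it started ((distance between orange_spool and home0 below 0.007 m or distance between orange_spool and home1 below 0.007 m or distance between orange_spool and home2 below 0.007 m) and linear speed of each of orange_spool, violet_spool, black_spool below 0.02 m/s and (distance between violet_spool and home0 below 0.007 m or distance between violet_spool and home1 below 0.007 m or distance between violet_spool and home2 below 0.007 m) and distance of black_spool from where it was at the start of the episode below 0.008 m); the robot touches nothing.
It fails at once if a spool is lifted or carried (its middle more than 10 mm higher off the slope than when it rolls on it) (z of any of orange_spool, violet_spool, black_spool in the frame of ramp above 0.032 m).
It fails at once if a spool shoots off or runs away (faster than 0.45 m/s) (linear speed of any of orange_spool, violet_spool, black_spool above 0.45 m/s).
It fails at once if the black spool is pushed along (more than 15 mm) (distance of black_spool from where it was at the start of the episode above 0.015 m).
It fails at once if a bystander is disturbed (moved more than 15 mm) (distance of any of green_spool, cement_jar, mug, hook_tin, dubbing_box, bodkin from where it was at the start of the episode above 0.015 m).
It also fails if it takes over 54 s, if anything falls off the work surface, if the arm or the gripper's body presses on something with over 40 N, if the wrist force passes 120 N, or if a joint passes its speed limit or range.

## Robot

A 6-joint arm with a two-finger parallel gripper is mounted at the origin on the work surface. World frame = base frame: x ahead of the robot, y to its left, z up, the work surface at z = 0. Lengths are in m, angles in degrees, forces in N, time in s.
With the tool pointing down it reaches from about 0.4 to 0.825 m from the base axis. Payload 7 kg.
Tool frame: the origin (TCP) lies midway between the tips of the shut fingers; the grasp point (between the pads) lies 19 mm behind it; z points along the fingers, y is the line along which they close (so a half turn about z gives the same grasp; the last joint's range is limited). The gripper opens to 88 mm and grips with 3 to 60 N. Pads are 19 mm wide; open, the fingers measure 130 mm over their backs; the gripper's body (78 mm by 193 mm) begins 47 mm behind the grasp point.
Start: joints at [-60.269, 20.546, 0.682, 0, -70.136, -16.507], TCP at [0.154, -0.657, 0.227] pointing down, gripper open.
Joint ranges: [-176.03, 176.03], [-82.01, 121.73], [-58.28, 71.71], [-173.87, 95.51], [-174.79, -0.11], [-173.66, 173.66]. Speed limits (degrees/s): [136.94, 136.94, 172.46, 180, 180, 180].

## Interface

Orientations are given as [roll, pitch, yaw] about the fixed x, y, z axes, in that order (R = Rz(yaw) Ry(pitch) Rx(roll)).
In Python, from plant import r gives the robot as it stands. The module is installed in compiled form; this text tells all that it offers.
- The arm moves only by the tool play_rows, never from a script. Its argument "rows" is a list of rows, each an object with "slide": the shift along the tool's x, y, z as a fraction of full scale, a list of three; "delta_rot": the turn, a rotation vector about the tool's x, y, z as a fraction of full scale, a list of three; "fingers": the opening, from -1 (shut) to 1 (fully open). In form: [{"slide": [x, y, z], "delta_rot": [rx, ry, rz], "fingers": fingers}, ...]. A call has 1 to 8 rows; each row shifts and turns the commanded pose from where the row before left it, along the tool's axes as they then stand; what a row does not reach is not made up. Full scale, the value 1, is 0.15 m for a shift and 0.08 rad for a turn. A row lasts 1/8 s, in which the tool goes at most 62.5 mm and 10.7 degrees, less where a joint would pass 70% of its speed; a pose out of reach is approached as far as the arm can. A call with a number of a shift or a turn outside -1 to 1 is refused whole. A call with a gripper value outside its range is refused whole. The fingers move at their own pace and stop on an object; "squeeze" is the grip in N (left out, the last holds). Time passes only in rows, so rows that do not move let the fingers close. It gives the time, the measured TCP pose, the force, the opening and the grip force at its end, in the units of the state.
- r.get_state(): the state, without advancing time (a new reading comes with each control period).
- r.capture(name): name is "scene" or "top" or "wrist"; returns a dict with "image" (420x560x3 uint8, blue, green, red), "fx", "fy", "cx", "cy" (pixels), "R" (3x3) and "t" (3): a world point X has camera coordinates R X + t; the wrist camera has in their place "T_tool_cam" (4x4, takes a point from camera to tool coordinates, whose origin is the TCP and whose axes are the flange's). Camera axes: x right, y down, z forward; pixel columns grow to the right and rows downward; lengths in m; the calibration is good to about 2 mm. A picture is of the moment at which its call begins: read the wrist's pose just before it. There is no depth.
- r.close_job(): hands the job in; it is judged then, once.
The state is a dict: "time_s": time; "joints": joint angles; "qd": joint speeds; "joint_torque": joint torques, N m; "tcp_pos": TCP position; "eef_rot": TCP orientation; "contact_force": force on the tool from outside, world axes, zero at the start; "moment": the same for the moment, N m; "gripper_width": finger opening in m; "gripper_force": force on a finger pad.
Only numpy, scipy, OpenCV 4.12 (cv2) and the standard library are available. Lean on these libraries where they do the work, as an engineer would, in place of code of your own. Each camera call takes 0.05 s, during which the arm holds its last target. There are 200 camera calls.

## Working session

There is one attempt and no reset: what is moved stays moved. The work goes in short steps, Python scripts to look and compute and a tool call to move; the robot and the scene stay as the last step left them, time stands still between calls to the robot, and variables do not carry over. Pictures are saved under pics/ and viewed, at most 10 in all, crops included, and the job is handed in when it is done.

Besides the shell and the picture viewer there is one more tool, called as a command line: name --argument value ..., lists and objects as JSON in quotes. play_rows: Moves the arm, as the interface text tells. Shift numbers are shares of 0.15 m and turn numbers shares of 0.08 rad, none past 1 either way. Its arguments: {"type":"object","properties":{"rows":{"type":"array"},"squeeze":{"type":"number"}},"required":["rows"]}

```bash
mkdir -p pics; python3 - <<'E'
from plant import r
import cv2,json
for n in ["top","scene"]:
    c=r.capture(n); cv2.imwrite(f"pics/{n}0.png",c["image"])
    print(n,{k:(v.tolist() if hasattr(v,'tolist') else v) for k,v in c.items() if k!="image"})
s=r.get_state(); print(s)
E
```

```text
top {'fx': 507.29919182598786, 'fy': 507.29919182598786, 'cx': 281.23444067799954, 'cy': 207.38909476600384, 'R': [[0.0036289239583028143, -0.9999931521232966, 0.0007256841036550931], [-0.99425717249014, -0.0036857235012193196, -0.10695368340634454], [0.10695562567166289, -0.0003333898408791505, -0.9942637391499287]], 't': [-0.02841117612864741, 0.6064853038245236, 1.376330904721166]}
scene {'fx': 546.4960586644768, 'fy': 546.4960586644768, 'cx': 284.6814429809164, 'cy': 211.99779424249078, 'R': [[-0.06880352483218402, 0.9976298864868927, 0.0008273806961393779], [0.600731329615265, 0.0420927303269093, -0.7983420768519607], [-0.7964847422200522, -0.05443171540357142, -0.6022036563894988]], 't': [0.05473939966419017, -0.2927151391441789, 1.8607819308027909]}
{'time_s': 0.1, 'joints': array([-6.02695120e+01,  2.05864271e+01,  6.38313409e-01, -1.63062491e-02,
       -7.01371679e+01, -1.65066410e+01]), 'qd': array([-0.08058617, -0.07790812,  0.08845763,  0.05082924, -0.12050417,
       -0.05063213]), 'joint_torque': array([-1.75230922e-03, -5.84162772e+01,  2.93752116e+01,  7.01553941e+00,
        1.01886241e-02, -8.06606204e-05]), 'tcp_pos': array([ 0.15426584, -0.65667396,  0.2257257 ]), 'eef_rot': array([ 1.79913877e+02, -9.53476622e-03, -1.66781698e+02]), 'contact_force': array([ 0.11382559, -0.13045952,  0.59635586]), 'moment': array([-0.02960281,  0.01072743, -0.00531858]), 'gripper_force': 0.0, 'gripper_width': 0.08767031932106577}
```

View pics/top0.png

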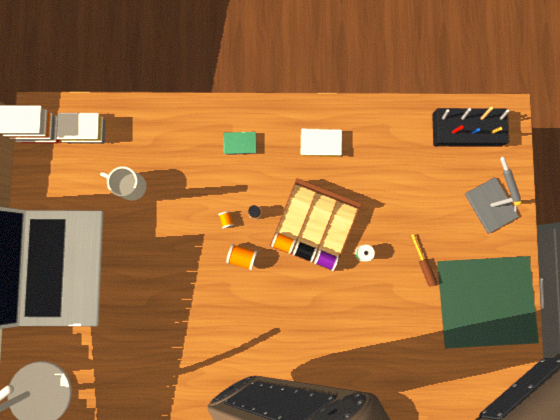

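View pics/scene0.png

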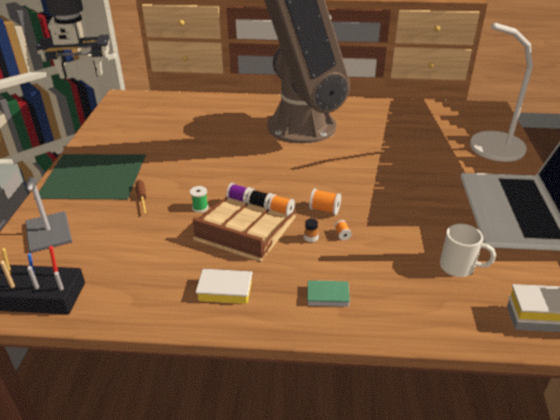

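Top view: the row at the rack's low end is orange (283,243) in the left gutter, black (305,252) in the middle and violet (326,260) on the right. The look-alikes are a bigger orange spool at (241,257) and a smaller one at (227,219). The scene view shows the same order.

```bash
cat > h.py <<'E'
from plant import r
import cv2,numpy as np
def mask(img,lo,hi): return cv2.inRange(cv2.cvtColor(img,cv2.COLOR_BGR2HSV),np.array(lo),np.array(hi))
def ray(c,uv,z):
    d=c["R"].T@np.array([(uv[0]-c["cx"])/c["fx"],(uv[1]-c["cy"])/c["fy"],1]); o=-c["R"].T@c["t"]
    return o+d*(z-o[2])/d[2]
def tri(cs,uvs):
    A=[];b=[]
    for c,uv in zip(cs,uvs):
        d=c["R"].T@np.array([(uv[0]-c["cx"])/c["fx"],(uv[1]-c["cy"])/c["fy"],1]);d/=np.linalg.norm(d);P=np.eye(3)-np.outer(d,d)
        A.append(P);b.append(P@(-c["R"].T@c["t"]))
    return np.linalg.lstsq(np.vstack(A),np.hstack(b),rcond=None)[0]
def blobs(img,lo,hi,roi,amin=40):
    m=mask(img,lo,hi);k=np.zeros_like(m);x0,y0,x1,y1=roi;k[y0:y1,x0:x1]=m[y0:y1,x0:x1]
    n,l,s,c=cv2.connectedComponentsWithStats(k)
    return [(c[i].round(1),s[i][:5].tolist(),cv2.minAreaRect(np.argwhere(l==i)[:,::-1].astype(np.float32))) for i in range(1,n) if s[i][4]>amin]
E
python3 - <<'E'
from h import *
for n,roi in [("top",(265,175,365,280)),("scene",(190,175,310,260))]:
    c=r.capture(n)
    for nm,lo,hi in [("orange",(5,210,190),(18,255,255)),("violet",(130,100,40),(160,255,255)),("black",(0,0,0),(179,120,45)),("endstop",(0,80,30),(15,255,130))]:
        for b in blobs(c["image"],lo,hi,roi): print(n,nm,b[0],b[1],np.round(b[2][0],1),np.round(b[2][1],1),round(b[2][2]),ray(c,b[2][0],.039).round(4))
c=r.capture("top")["image"][170:280,260:370];d=r.capture("scene")["image"][175:265,185:305]
cv2.imwrite("pics/c.png",np.hstack([cv2.resize(c,(400,400),interpolation=2),cv2.resize(d,(400,400),interpolation=2)]))
E
```

```text
top orange [284.8 238.5] [277, 235, 16, 9, 63] [284.7 238.4] [15.4  4. ] 21 [ 0.5202 -0.0361  0.039 ]
top violet [326.3 259.8] [317, 251, 19, 18, 222] [326.3 259.8] [16.  13.9] 22 [ 0.4622 -0.1499  0.039 ]
top black [304.6 251.1] [296, 243, 18, 17, 177] [304.4 251. ] [14.5 12.6] 22 [ 0.4861 -0.0901  0.039 ]
top endstop [324.  184.1] [314, 181, 23, 7, 76] [324.8 184.6] [22.3  5.7] 6 [ 0.6699 -0.1471  0.039 ]
top endstop [345.3 206.4] [295, 183, 70, 41, 216] [329.3 204. ] [78. 19.] 19 [ 0.6159 -0.1592  0.039 ]
top endstop [347.  193.8] [324, 188, 41, 14, 192] [344.5 192.6] [41.7  8. ] 20 [ 0.6477 -0.2015  0.039 ]
top endstop [271.  211.5] [265, 206, 17, 11, 68] [273. 211.] [ 9.  16.7] 85 [ 0.5959 -0.0033  0.039 ]
top endstop [348.6 252.3] [335, 233, 27, 37, 460] [350.3 251.7] [19.9 41.8] 16 [ 0.4846 -0.2158  0.039 ]
top endstop [270.2 257.3] [265, 249, 14, 19, 197] [271.5 258. ] [18. 13.] 90 [ 4.666e-01 -1.000e-04  3.900e-02]
scene violet [236.4 192. ] [229, 185, 17, 16, 181] [236.4 191.9] [13.9 13.6] 18 [ 0.4596 -0.1544  0.039 ]
scene black [257.1 198.1] [250, 192, 16, 14, 155] [256.9 198.1] [13.4 12.4] 15 [ 0.4842 -0.0957  0.039 ]
scene endstop [213.5 202.7] [209, 199, 12, 9, 69] [214.5 203.1] [ 7.4 11.7] 82 [ 0.5143 -0.2046  0.039 ]
scene endstop [247.5 203.7] [232, 199, 31, 9, 49] [246.6 204.2] [30.8  4.7] 13 [ 0.5134 -0.1197  0.039 ]
scene endstop [302.4 208.3] [295, 202, 15, 14, 169] [302.  208.5] [13. 14.] 90 [0.5221 0.0262 0.039 ]
scene endstop [223.6 241.5] [190, 219, 75, 41, 1846] [225.3 243.9] [78.7 29.8] 17 [ 0.6765 -0.1505  0.039 ]
scene endstop [296.3 237. ] [279, 219, 31, 25, 246] [294. 231.] [24. 30.] 90 [0.6163 0.0106 0.039 ]
```

View pics/c.png

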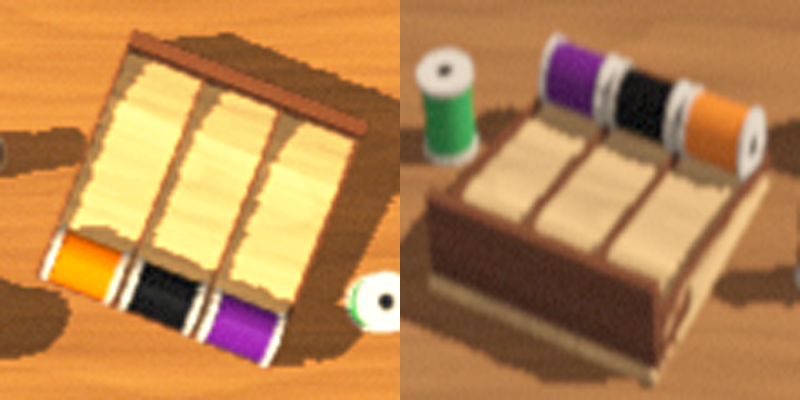

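```bash
python3 - <<'E'
from h import *
t=r.capture("top");s=r.capture("scene")
V=tri([t,s],[(326.3,259.8),(236.4,191.9)]);B=tri([t,s],[(304.5,251),(257,198.1)])
# orange mid from crop: top (84,268)/3.636, scene crop (720,132)
O=tri([t,s],[(260+84/3.636,170+268/3.636),(185+(718-400)*.3,175+132*.225)])
print("V",V,"B",B,"O",O)
a=ray(t,(296.6,179.6),.064);b=ray(t,(360.4,205.2),.064);print("stop back edge",a,b,np.linalg.norm(a-b))
y1=(O-V)[:2];y2=(a-b)[:2];print(np.degrees(np.arctan2(-y1[0],y1[1])),np.degrees(np.arctan2(-y2[0],y2[1])))
yaw=np.radians(-21.8);x=np.array([np.cos(yaw),np.sin(yaw)]);y=np.array([-x[1],x[0]])
for nm,P,k in [("V",V,-1),("B",B,0),("O",O,1)]: print(nm,"rack origin",P[:2]+.08*x-k*.063*y)
print("from stop",(a+b)[:2]/2-.097*x)
E
```

```text
V [ 0.46243661 -0.15171328  0.04118734] B [ 0.48618686 -0.09273175  0.0405472 ] O [ 0.50578633 -0.03149606  0.03632676]
stop back edge [ 0.67968477 -0.06786149  0.064     ] [ 0.60997868 -0.24119683  0.064     ] 0.18682633136282883
-19.829047730956287 -21.90732231096315
V rack origin [ 0.56011165 -0.1229281 ]
B rack origin [ 0.56046573 -0.12244117]
O rack origin [ 0.55666903 -0.11970009]
from stop [ 0.5547686  -0.11850648]
```

play_rows --rows '[{"slide": [-0.21, 0.25, 0], "delta_rot": [0, 0, 0], "fingers": -1}, {"slide": [-0.21, 0.25, 0], "delta_rot": [0, 0, 0], "fingers": -1}, {"slide": [-0.21, 0.25, 0], "delta_rot": [0, 0, 0], "fingers": -1}, {"slide": [-0.21, 0.25, 0], "delta_rot": [0, 0, 0], "fingers": -1}, {"slide": [-0.21, 0.25, 0], "delta_rot": [0, 0, 0], "fingers": -1}, {"slide": [-0.21, 0.25, 0], "delta_rot": [0, 0, 0], "fingers": -1}, {"slide": [-0.21, 0.25, 0], "delta_rot": [0, 0, 0], "fingers": -1}, {"slide": [-0.21, 0.25, 0], "delta_rot": [0, 0, 0], "fingers": -1}]'

```text
time_s: 1.4
tcp_pos: [0.3316, -0.306, 0.2269]
eef_rot: [-180.0, 0.0, -166.8]
contact_force: [1.5, 0.4, 0.3]
gripper_width: 0.0133
gripper_force: 0.0
```

play_rows --rows '[{"slide": [0, 0, 0], "delta_rot": [0, 0, 0.95], "fingers": -1}, {"slide": [0, 0, 0], "delta_rot": [0, 0, 0.95], "fingers": -1}, {"slide": [0, 0, 0], "delta_rot": [0, 0, 0.95], "fingers": -1}, {"slide": [0, 0, 0], "delta_rot": [0, 0, 0.95], "fingers": -1}, {"slide": [0, 0, 0], "delta_rot": [0, 0, 0.95], "fingers": -1}, {"slide": [0, 0, 0], "delta_rot": [0, 0, 0.95], "fingers": -1}, {"slide": [0, 0, 0], "delta_rot": [0, 0, 0.95], "fingers": -1}, {"slide": [0, 0, 0], "delta_rot": [0, 0, 0.95], "fingers": -1}]'

```text
time_s: 2.4
tcp_pos: [0.3311, -0.3074, 0.2267]
eef_rot: [180.0, 0.0, 158.2]
contact_force: [-0.1, -0.0, -0.5]
gripper_width: 0.0005
gripper_force: 0.0
```

play_rows --rows '[{"slide": [-0.023, 0.325, 0], "delta_rot": [0, 0, 0], "fingers": -1}, {"slide": [-0.023, 0.325, 0], "delta_rot": [0, 0, 0], "fingers": -1}, {"slide": [-0.023, 0.325, 0], "delta_rot": [0, 0, 0], "fingers": -1}, {"slide": [-0.023, 0.325, 0], "delta_rot": [0, 0, 0], "fingers": -1}, {"slide": [0, 0, 0], "delta_rot": [0, 0, 0], "fingers": -1}, {"slide": [0, 0, 0], "delta_rot": [0, 0, 0], "fingers": -1}]'

```text
time_s: 3.15
tcp_pos: [0.4156, -0.1311, 0.2266]
eef_rot: [-180.0, -0.0, 158.4]
contact_force: [-0.8, 0.2, 0.6]
gripper_width: 0.0005
gripper_force: 0.0
```

```bash
python3 - <<'E'
from h import *
s=r.get_state();c=r.capture("wrist");cv2.imwrite("pics/w.png",c["image"]);print(s["tcp_pos"],s["eef_rot"],c["T_tool_cam"].round(4).tolist(),c["fx"],c["cx"],c["cy"])
E
```

```text
[ 0.41558169 -0.13109999  0.22659363] [-1.79998194e+02 -4.08288978e-03  1.58446174e+02] [[-0.0001, -0.9606, -0.2778, 0.075], [1.0, -0.0005, 0.0016, -0.0002], [-0.0017, -0.2778, 0.9606, -0.1567], [0.0, 0.0, 0.0, 1.0]] 361.3736553487968 279.8252597882707 204.48108067007183
```

View pics/w.png

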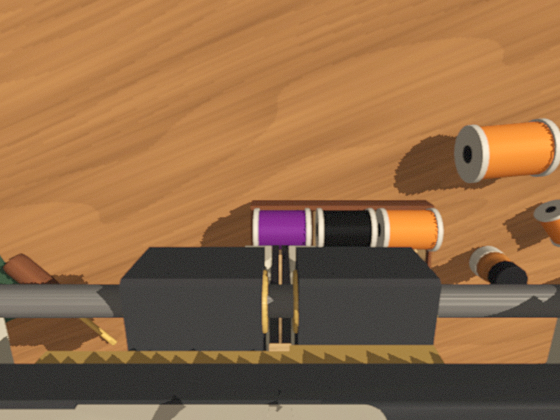

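The wrist view, from downhill, shows violet (282,228), black (347,228) and orange (410,228) in a level row. So the tool yaw is right and the shut fingers (about u=280) line up with violet.

```bash
python3 - <<'E'
from h import *
from scipy.spatial.transform import Rotation as Ro
s=r.get_state();c=r.capture("wrist");T=np.eye(4);T[:3,:3]=Ro.from_euler("xyz",s["eef_rot"],degrees=True).as_matrix();T[:3,3]=s["tcp_pos"]
M=np.linalg.inv(T@c["T_tool_cam"]);c["R"],c["t"]=M[:3,:3],M[:3,3]
yaw=np.radians(-21.8);x=np.array([np.cos(yaw),np.sin(yaw)]);y=np.array([-x[1],x[0]])
for nm,lo,hi,k in [("violet",(130,100,40),(165,255,255),-1),("black",(0,0,0),(179,120,50),0),("orange",(3,190,120),(18,255,255),1)]:
    for b in blobs(c["image"],lo,hi,(240,200,450,246),200):
        P=ray(c,b[2][0],.039)[:2];print(nm,b[1],np.round(b[2][0],1),P.round(4),"origin",(P+.08*x-k*.063*y).round(4),"tool dx,dy",(T[:2,:2].T@(P-s["tcp_pos"][:2])).round(4))
E
```

```text
violet [260, 210, 46, 36, 1610] [282.5 227.5] [ 0.4619 -0.1467] origin [ 0.5596 -0.1179] tool dx,dy [-0.0488  0.0031]
black [324, 211, 48, 35, 1576] [347.5 228. ] [ 0.4867 -0.0858] origin [ 0.5609 -0.1155] tool dx,dy [-0.0494  0.0688]
orange [388, 210, 50, 18, 582] [412.5 217.7] [ 0.5003 -0.0216] origin [ 0.5512 -0.1098] tool dx,dy [-0.0384  0.1335]
orange [390, 229, 48, 17, 572] [413.5 237. ] [ 0.5207 -0.0263] origin [ 0.5716 -0.1146] tool dx,dy [-0.0591  0.1366]
```

play_rows --rows '[{"slide": [0, 0.013, 0.25], "delta_rot": [0, 0, 0], "fingers": -1}, {"slide": [0, 0, 0.3], "delta_rot": [0, 0, 0], "fingers": -1}, {"slide": [0, 0, 0.3], "delta_rot": [0, 0, 0], "fingers": -1}, {"slide": [0, 0, 0.25], "delta_rot": [0, 0, 0], "fingers": -1}, {"slide": [0, 0, 0.14], "delta_rot": [0, 0, 0], "fingers": -1}, {"slide": [0, 0, 0.064], "delta_rot": [0, 0, 0], "fingers": -1}, {"slide": [0, 0, 0], "delta_rot": [0, 0, 0], "fingers": -1}]'

```text
time_s: 4.12
tcp_pos: [0.4162, -0.13, 0.0309]
eef_rot: [-180.0, -0.0, 158.3]
contact_force: [-0.3, -0.0, -0.5]
gripper_width: 0.0004
gripper_force: 0.0
```

play_rows --rows '[{"slide": [-0.04, 0, 0], "delta_rot": [0, 0, 0], "fingers": -1}, {"slide": [-0.04, 0, 0], "delta_rot": [0, 0, 0], "fingers": -1}, {"slide": [-0.03, 0, -0.002], "delta_rot": [0, 0, 0], "fingers": -1}, {"slide": [-0.03, 0, -0.004], "delta_rot": [0, 0, 0], "fingers": -1}, {"slide": [-0.03, 0, -0.004], "delta_rot": [0, 0, 0], "fingers": -1}, {"slide": [-0.04, 0, -0.0056], "delta_rot": [0, 0, 0], "fingers": -1}, {"slide": [-0.04, 0, -0.0056], "delta_rot": [0, 0, 0], "fingers": -1}, {"slide": [-0.04, 0, -0.0056], "delta_rot": [0, 0, 0], "fingers": -1}]'

```text
time_s: 5.12
tcp_pos: [0.4573, -0.1455, 0.035]
eef_rot: [-180.0, -0.0, 158.4]
contact_force: [-1.1, -0.6, 0.3]
gripper_width: 0.0003
gripper_force: 0.2
```

```bash
cat > look.py <<'E'
from h import *
import sys
t=r.capture("top");s=r.capture("scene");st=r.get_state();print(st["tcp_pos"],st["contact_force"])
c=t["image"][160:290,250:380];d=s["image"][165:275,185:325]
cv2.imwrite(f"pics/{sys.argv[1]}.png",np.hstack([cv2.resize(c,(400,400),interpolation=2),cv2.resize(d,(400,400),interpolation=2)]))
E
python3 look.py p1
```

```text
[ 0.45778818 -0.14558041  0.03507923] [0.71889039 0.21717639 0.51776037]
```

View pics/p1.png

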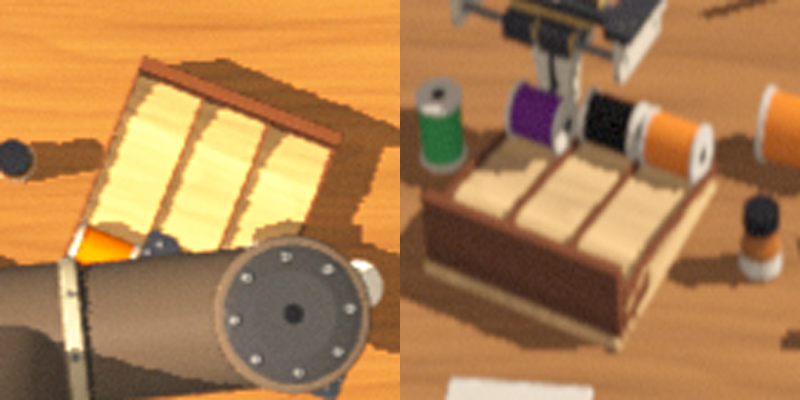

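The scene view (right half) shows violet a little up the slope and square on the fingers; black and orange haven't moved.

play_rows --rows '[{"slide": [-0.04, 0, -0.0056], "delta_rot": [0, 0, 0], "fingers": -1}, {"slide": [-0.04, 0, -0.0056], "delta_rot": [0, 0, 0], "fingers": -1}, {"slide": [-0.04, 0, -0.0056], "delta_rot": [0, 0, 0], "fingers": -1}, {"slide": [-0.04, 0, -0.0056], "delta_rot": [0, 0, 0], "fingers": -1}, {"slide": [-0.04, 0, -0.0056], "delta_rot": [0, 0, 0], "fingers": -1}, {"slide": [-0.04, 0, -0.0056], "delta_rot": [0, 0, 0], "fingers": -1}, {"slide": [-0.04, 0, -0.0056], "delta_rot": [0, 0, 0], "fingers": -1}, {"slide": [-0.04, 0, -0.0056], "delta_rot": [0, 0, 0], "fingers": -1}]'

```text
time_s: 6.22
tcp_pos: [0.5019, -0.1632, 0.0418]
eef_rot: [180.0, 0.0, 158.4]
contact_force: [0.4, -0.2, 0.6]
gripper_width: 0.0002
gripper_force: 0.2
```

play_rows --rows '[{"slide": [-0.04, 0, -0.0056], "delta_rot": [0, 0, 0], "fingers": -1}, {"slide": [-0.04, 0, -0.0056], "delta_rot": [0, 0, 0], "fingers": -1}, {"slide": [-0.04, 0, -0.0056], "delta_rot": [0, 0, 0], "fingers": -1}, {"slide": [-0.04, 0, -0.0056], "delta_rot": [0, 0, 0], "fingers": -1}, {"slide": [-0.04, 0, -0.0056], "delta_rot": [0, 0, 0], "fingers": -1}, {"slide": [-0.04, 0, -0.0056], "delta_rot": [0, 0, 0], "fingers": -1}, {"slide": [-0.03, 0, -0.004], "delta_rot": [0, 0, 0], "fingers": -1}]'

```text
time_s: 7.1
tcp_pos: [0.5396, -0.1781, 0.0474]
eef_rot: [180.0, 0.0, 158.4]
contact_force: [-0.5, 0.5, 0.5]
gripper_width: 0.0005
gripper_force: 0.2
```

```bash
python3 look.py p2
```

```text
[ 0.53975024 -0.1781525   0.0473741 ] [-0.6689328   0.14543046  0.78846719]
```

View pics/p2.png

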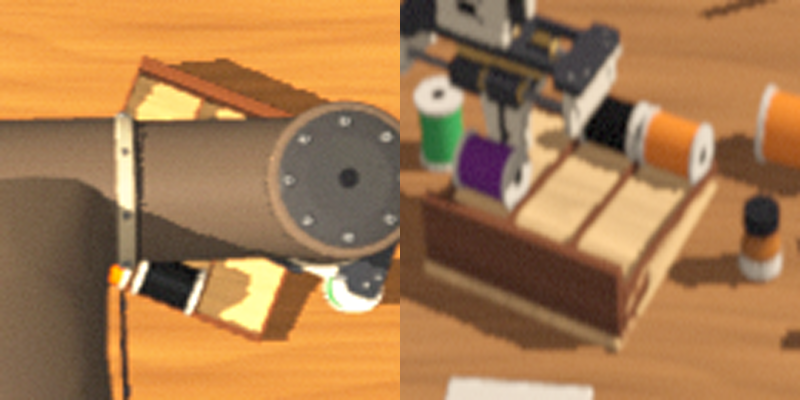

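Violet is near the crest (crop 490,168) and square on the fingers, with the others untouched. I'll ease it over now.

play_rows --rows '[{"slide": [-0.03, 0, -0.004], "delta_rot": [0, 0, 0], "fingers": -1}, {"slide": [-0.03, 0, -0.004], "delta_rot": [0, 0, 0], "fingers": -1}, {"slide": [-0.03, 0, -0.004], "delta_rot": [0, 0, 0], "fingers": -1}, {"slide": [-0.03, 0, -0.003], "delta_rot": [0, 0, 0], "fingers": -1}, {"slide": [-0.02, 0, 0], "delta_rot": [0, 0, 0], "fingers": -1}, {"slide": [0, 0, 0], "delta_rot": [0, 0, 0], "fingers": -1}, {"slide": [0, 0, 0], "delta_rot": [0, 0, 0], "fingers": -1}, {"slide": [0, 0, 0], "delta_rot": [0, 0, 0], "fingers": -1}]'

```text
time_s: 8.2
tcp_pos: [0.5586, -0.1857, 0.0496]
eef_rot: [-180.0, -0.0, 158.4]
contact_force: [0.1, -0.6, -0.5]
gripper_width: 0.0005
gripper_force: 0.0
```

```bash
cat > vi.py <<'E'
from h import *
s=r.capture("scene")
yaw=np.radians(-21.8);x=np.array([np.cos(yaw),np.sin(yaw)]);y=np.array([-x[1],x[0]])
for n,lo,hi in [("violet",(130,100,40),(165,255,255)),("orange",(3,190,120),(18,255,255))]:
    for b in blobs(s["image"],lo,hi,(180,170,298,260),80):
        for z in (.053,.039):
            P=ray(s,b[2][0],z)[:2]-[.56,-.122];print(n,b[1],"z",z,"rack",(P@x).round(4),(P@y).round(4))
print(r.get_state()["tcp_pos"])
E
python3 vi.py
```

```text
violet [199, 210, 19, 13, 149] z 0.053 rack 0.0567 -0.0694
violet [199, 210, 19, 13, 149] z 0.039 rack 0.0416 -0.0803
orange [271, 197, 17, 16, 189] z 0.053 rack -0.0643 0.069
orange [271, 197, 17, 16, 189] z 0.039 rack -0.0814 0.0605
[ 0.55857971 -0.18567299  0.04961609]
```

play_rows --rows '[{"slide": [0.08, 0, 0], "delta_rot": [0, 0, 0], "fingers": -1}, {"slide": [0, 0, -0.33], "delta_rot": [0, 0, 0], "fingers": -1}, {"slide": [0, 0, -0.33], "delta_rot": [0, 0, 0], "fingers": -1}, {"slide": [0.235, 0.21, 0], "delta_rot": [0, 0, 0], "fingers": -1}, {"slide": [0.235, 0.21, 0], "delta_rot": [0, 0, 0], "fingers": -1}, {"slide": [0.235, 0.21, 0], "delta_rot": [0, 0, 0], "fingers": -1}, {"slide": [0.235, 0.21, 0], "delta_rot": [0, 0, 0], "fingers": -1}, {"slide": [0, 0, 0], "delta_rot": [0, 0, 0], "fingers": -1}]'

```text
time_s: 9.25
tcp_pos: [0.461, -0.0103, 0.1489]
eef_rot: [179.9, 0.0, 158.6]
contact_force: [0.0, -0.5, 0.9]
gripper_width: 0.0004
gripper_force: 0.0
```

```bash
python3 vi.py; python3 - <<'E'
from h import *
c=r.capture("wrist");s=r.capture("scene")["image"][165:275,185:325]
cv2.imwrite("pics/p3.png",np.hstack([cv2.resize(c["image"],(400,300)),cv2.resize(s,(382,300),interpolation=2)]))
E
```

```text
violet [200, 209, 18, 13, 154] z 0.053 rack 0.0526 -0.071
violet [200, 209, 18, 13, 154] z 0.039 rack 0.0374 -0.0819
orange [271, 196, 17, 17, 190] z 0.053 rack -0.0655 0.0694
orange [271, 196, 17, 17, 190] z 0.039 rack -0.0826 0.0608
[ 0.46187656 -0.01114459  0.14893093]
```

View pics/p3.png

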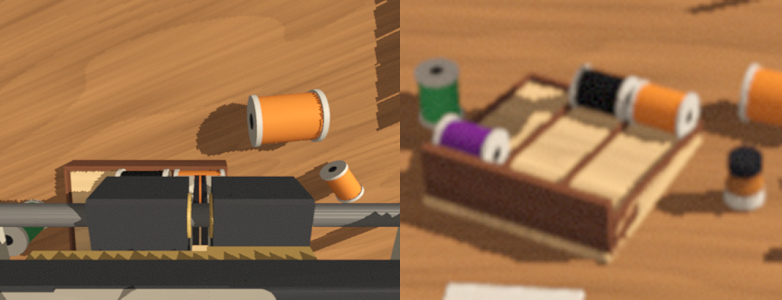

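Violet lies in the dip behind the end stop (right half, 472,140), with black and orange still at the low end. Next is orange.

play_rows --rows '[{"slide": [0, -0.01, 0.25], "delta_rot": [0, 0, 0], "fingers": -1}, {"slide": [0, 0, 0.25], "delta_rot": [0, 0, 0], "fingers": -1}, {"slide": [0, 0, 0.2], "delta_rot": [0, 0, 0], "fingers": -1}, {"slide": [0, 0, 0.087], "delta_rot": [0, 0, 0], "fingers": -1}, {"slide": [0, 0, 0], "delta_rot": [0, 0, 0], "fingers": -1}]'

```text
time_s: 10.02
tcp_pos: [0.4621, -0.0144, 0.03]
eef_rot: [-179.9, -0.1, 158.3]
contact_force: [0.9, -0.1, 0.7]
gripper_width: 0.0006
gripper_force: 0.0
```

play_rows --rows '[{"slide": [-0.04, 0, 0], "delta_rot": [0, 0, 0], "fingers": -1}, {"slide": [-0.04, 0, 0], "delta_rot": [0, 0, 0], "fingers": -1}, {"slide": [-0.03, 0, -0.002], "delta_rot": [0, 0, 0], "fingers": -1}, {"slide": [-0.03, 0, -0.004], "delta_rot": [0, 0, 0], "fingers": -1}, {"slide": [-0.03, 0, -0.004], "delta_rot": [0, 0, 0], "fingers": -1}, {"slide": [-0.04, 0, -0.0056], "delta_rot": [0, 0, 0], "fingers": -1}, {"slide": [-0.04, 0, -0.0056], "delta_rot": [0, 0, 0], "fingers": -1}, {"slide": [-0.04, 0, -0.0056], "delta_rot": [0, 0, 0], "fingers": -1}]'

```text
time_s: 11.02
tcp_pos: [0.5032, -0.0298, 0.0346]
eef_rot: [-180.0, -0.0, 158.4]
contact_force: [-0.4, -0.3, 0.5]
gripper_width: 0.0004
gripper_force: 0.2
```

```bash
python3 look.py p4; python3 vi.py
```

```text
[ 0.50354391 -0.02977871  0.03460797] [-0.1850761  -0.20623634 -1.02804271]
violet [200, 209, 18, 13, 154] z 0.053 rack 0.052 -0.0712
violet [200, 209, 18, 13, 154] z 0.039 rack 0.0369 -0.0821
orange [267, 201, 17, 16, 190] z 0.053 rack -0.0446 0.0662
orange [267, 201, 17, 16, 190] z 0.039 rack -0.0614 0.0577
[ 0.50307124 -0.02975316  0.03451376]
```

View pics/p4.png

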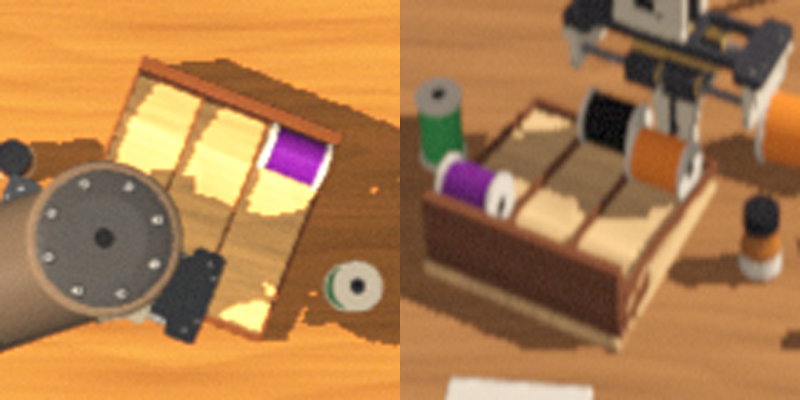

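Top half: violet sits in the dip against the stop. Scene half: orange is rolling up square on the fingers and black is in place. I'll continue exactly as for violet.

play_rows --rows '[{"slide": [-0.04, 0, -0.0056], "delta_rot": [0, 0, 0], "fingers": -1}, {"slide": [-0.04, 0, -0.0056], "delta_rot": [0, 0, 0], "fingers": -1}, {"slide": [-0.04, 0, -0.0056], "delta_rot": [0, 0, 0], "fingers": -1}, {"slide": [-0.04, 0, -0.0056], "delta_rot": [0, 0, 0], "fingers": -1}, {"slide": [-0.04, 0, -0.0056], "delta_rot": [0, 0, 0], "fingers": -1}, {"slide": [-0.04, 0, -0.0056], "delta_rot": [0, 0, 0], "fingers": -1}, {"slide": [-0.04, 0, -0.0056], "delta_rot": [0, 0, 0], "fingers": -1}, {"slide": [-0.04, 0, -0.0056], "delta_rot": [0, 0, 0], "fingers": -1}]'

```text
time_s: 12.18
tcp_pos: [0.5477, -0.0475, 0.0413]
eef_rot: [-180.0, -0.0, 158.4]
contact_force: [-0.7, 0.4, 0.9]
gripper_width: 0.0001
gripper_force: 0.2
```

play_rows --rows '[{"slide": [-0.04, 0, -0.0056], "delta_rot": [0, 0, 0], "fingers": -1}, {"slide": [-0.04, 0, -0.0056], "delta_rot": [0, 0, 0], "fingers": -1}, {"slide": [-0.04, 0, -0.0056], "delta_rot": [0, 0, 0], "fingers": -1}, {"slide": [-0.04, 0, -0.0056], "delta_rot": [0, 0, 0], "fingers": -1}, {"slide": [-0.04, 0, -0.0056], "delta_rot": [0, 0, 0], "fingers": -1}, {"slide": [-0.04, 0, -0.0056], "delta_rot": [0, 0, 0], "fingers": -1}, {"slide": [-0.03, 0, -0.004], "delta_rot": [0, 0, 0], "fingers": -1}]'

```text
time_s: 13.05
tcp_pos: [0.5854, -0.0624, 0.047]
eef_rot: [180.0, 0.0, 158.4]
contact_force: [-1.7, -0.3, 0.3]
gripper_width: 0.0003
gripper_force: 0.2
```

play_rows --rows '[{"slide": [-0.03, 0, -0.004], "delta_rot": [0, 0, 0], "fingers": -1}, {"slide": [-0.03, 0, -0.004], "delta_rot": [0, 0, 0], "fingers": -1}, {"slide": [-0.03, 0, -0.004], "delta_rot": [0, 0, 0], "fingers": -1}, {"slide": [-0.03, 0, -0.003], "delta_rot": [0, 0, 0], "fingers": -1}, {"slide": [-0.02, 0, 0], "delta_rot": [0, 0, 0], "fingers": -1}, {"slide": [0, 0, 0], "delta_rot": [0, 0, 0], "fingers": -1}, {"slide": [0, 0, 0], "delta_rot": [0, 0, 0], "fingers": -1}, {"slide": [0, 0, 0], "delta_rot": [0, 0, 0], "fingers": -1}]'

```text
time_s: 14.05
tcp_pos: [0.6044, -0.0699, 0.0492]
eef_rot: [-180.0, -0.0, 158.4]
contact_force: [0.7, -0.2, -0.4]
gripper_width: -0.0
gripper_force: 0.0
```

```bash
python3 look.py p5; python3 vi.py
```

```text
[ 0.60445833 -0.06993143  0.04919783] [-0.37871982  1.32206586 -0.84369771]
violet [199, 210, 18, 13, 149] z 0.053 rack 0.0567 -0.0708
violet [199, 210, 18, 13, 149] z 0.039 rack 0.0416 -0.0816
orange [244, 223, 19, 14, 164] z 0.053 rack 0.054 0.0573
orange [244, 223, 19, 14, 164] z 0.039 rack 0.0389 0.0486
[ 0.60451217 -0.06993087  0.04921342]
```

View pics/p5.png

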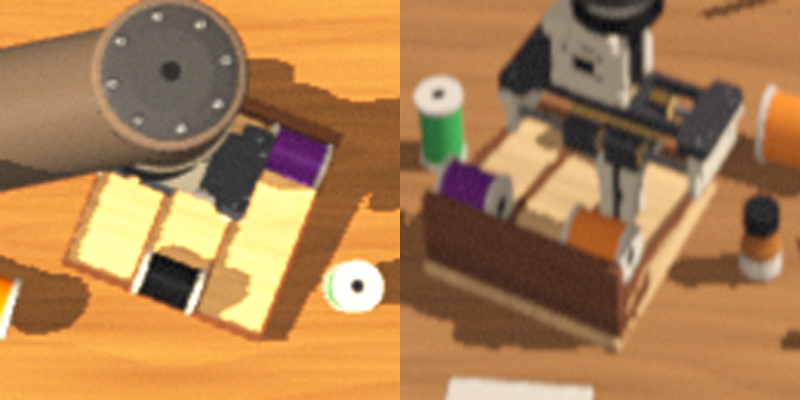

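Both spools are in the dip and black is at the bottom of its gutter. Backing off and up.

play_rows --rows '[{"slide": [0.08, 0, 0], "delta_rot": [0, 0, 0], "fingers": -1}, {"slide": [0, 0, -0.33], "delta_rot": [0, 0, 0], "fingers": -1}, {"slide": [0, 0, -0.35], "delta_rot": [0, 0, 0], "fingers": -1}, {"slide": [0, 0, -0.35], "delta_rot": [0, 0, 0], "fingers": -1}, {"slide": [0.3, 0, 0], "delta_rot": [0, 0, 0], "fingers": -1}, {"slide": [0.3, 0, 0], "delta_rot": [0, 0, 0], "fingers": -1}, {"slide": [0.3, 0, 0], "delta_rot": [0, 0, 0], "fingers": -1}, {"slide": [0, 0, 0], "delta_rot": [0, 0, 0], "fingers": -1}]'

```text
time_s: 15.2
tcp_pos: [0.4648, -0.0153, 0.2041]
eef_rot: [179.9, 0.0, 158.5]
contact_force: [-0.3, -0.6, -0.8]
gripper_width: 0.0006
gripper_force: 0.0
```

```bash
python3 look.py p6; python3 vi.py
```

```text
[ 0.46744601 -0.01552213  0.20417221] [ 0.25443101 -0.17678147  1.10509644]
violet [200, 210, 17, 12, 144] z 0.053 rack 0.0532 -0.0716
violet [200, 210, 17, 12, 144] z 0.039 rack 0.038 -0.0825
orange [245, 223, 17, 13, 152] z 0.053 rack 0.0534 0.0568
orange [245, 223, 17, 13, 152] z 0.039 rack 0.0383 0.0481
[ 0.46796193 -0.01565382  0.20397953]
```

View pics/p6.png

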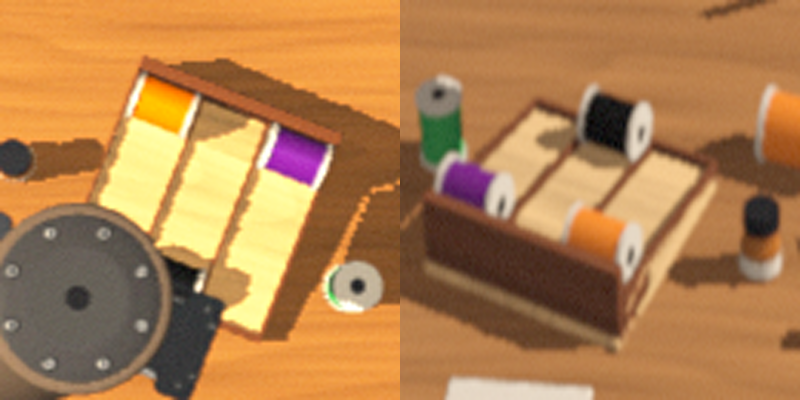

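Orange and violet both lie in the dip against the stop, black is unmoved, and the arm is clear.

```bash
python3 -c "
from plant import r
print(r.close_job())"
```

```text
the job is handed in; nothing more can be done
None
```

I pushed the violet and orange spools over the crest into the dip against the end stop, left the black one at the bottom of its gutter, and handed the job in with the arm clear after about 15 s; the last pictures show this, but the hand-in returned no verdict.

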